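# Point out a pastry at the bakery counter and ring the bell

### The job

Order a pastry at the bakery counter: point straight down at the square pastry with the red jam centre, holding the fingertips a few centimetres above the middle of its jam for two full seconds without touching it. Then press the plunger of the counter bell all the way down with the fingertips and let it come up again. Do not touch or shift any of the baking, the tray or the jar, pick nothing up, and do not bring the fingertips down low over any of the other baked goods.

Things in the scene. Friction and masses are not known exactly. Their poses are not given: they have to be found in the camera images.
- tray: Fixed shallow aluminium tray, 290 x 290 mm, rim 16 mm high, walls and floor 4 mm thick. Origin: centre of its underside, on the counter. It holds four baked goods in a 2 x 2 pattern, about 128 mm apart (at least 110 mm), aligned with the tray; which one stands where changes.
- jam_pastry: Loose, on the tray; square golden pastry with a red jam centre: 84 x 84 mm, 22 mm high, jam disc 48 mm across. Origin: centre of its underside, z up. This is the one to point at.
- jam_pastry_top (a point): Middle of the red jam, on its upper surface, 22 mm above the pastry's underside and 26 mm above the counter.
- custard_pastry: Loose, on the tray; like the jam pastry, 84 x 84 x 22 mm, but with a yellow custard centre. Origin: centre of its underside. Leave it alone.
- custard_pastry_top (a point): Middle of the yellow custard, on its upper surface, 22 mm above the underside.
- muffin: Loose, on the tray; round muffin in a red paper case with a tan top, 74 mm across, 68 mm high. Origin: centre of its underside. Leave it alone.
- muffin_top (a point): Top of the muffin, 68 mm above its underside.
- bun: Loose, on the tray; round brown bun with three pale stripes, 82 mm across, 40 mm high. Origin: centre of its underside. Leave it alone.
- bun_top (a point): Top of the bun, 40 mm above its underside.
- biscuit_jar: Loose closed amber glass jar with a steel lid, 84 mm across, 120 mm high, standing on the counter to the left or right of the tray, on the side where the bell is not. Origin: centre of its underside. Leave it alone.
- bell: Counter bell fixed to the counter, to the left or right of the tray: steel dome 84 mm across and 40 mm high with a black plunger on top. Origin: centre of its underside.
- bell_top (a point): Centre of the upper face of the bell's round black plunger button, 22 mm across; 54 mm above the counter when up; moves down with the plunger.
- bell_plunger (a joint): Travel of the bell plunger in m: 0 up, 0.006 fully down. It is pressed straight down and springs back when let go; it starts to move at 1.5 N and is fully down at 4.5 N.
Not all that is in view belongs to the job. What is shaped like the bell but green or yellow is not meant.

How it is judged:
By the outcome, as a careful person would: the job done as asked, in the order asked, and still so for the second after the job is handed in, with the robot touching nothing.
It also fails if it takes over 43 s, if anything falls off the work surface, if the arm or the gripper's body presses on something with over 40 N, if the wrist force passes 120 N, or if a joint passes its speed limit or range.

### The arm

A 6-joint arm with a two-finger parallel gripper is mounted at the origin on the work surface. World frame = base frame: x ahead of the robot, y to its left, z up, the work surface at z = 0. Lengths are in mm, angles in rad, forces in N, time in s.
With the tool pointing down it reaches from about 275 to 750 mm from the base axis. Payload 10.2 kg.
Tool frame: the origin (TCP) lies between the finger pads, 19 mm behind the fingertips; this is the grasp point; z points along the fingers, y is the line along which they close (so a half turn about z gives the same grasp; the last joint's range is limited). The gripper opens to 85 mm and grips with 20 to 120 N. Pads are 22 mm wide; open, the fingers measure 114 mm over their backs; the gripper's body (76 mm by 85 mm) begins 54 mm behind the grasp point. The pads swing forward as they close: fully open they stand 13 mm farther back than shut.
Start: joints at [0.965, 0.313, 1.498, -0, 1.331, -0.223], TCP at [196.111, 487.003, 249.994] pointing down, gripper open.
Joint ranges: [-2.94, 2.94], [-0.97, 2.17], [0.19, 2.56], [-1.23, 4.37], [0.02, 3.11], [-2.88, 2.88]. Speed limits (rad/s): [2.39, 2.39, 3.01, 3.14, 3.14, 3.14].

### API

Orientations are given as a unit quaternion [w, x, y, z].
In Python, from rig import * gives the robot as it stands.
- The arm moves only by the shell command python3 -m handwheel 'ROWS' [FORCE]. ROWS is JSON, a list that holds one entry, the list of rows, each a list of 7 numbers: the shift along the world's x, y, z in mm, then the turn, a rotation vector about the world's x, y, z in degrees, then the opening, from -1 (shut) to 1 (fully open). A call has 1 to 8 rows; each row shifts and turns the commanded pose from where the row before left it; what a row does not reach is not made up. A row lasts 1/8 s, in which the tool goes at most 62.5 mm and 10.7 degrees, less where a joint would pass 70% of its speed; a pose out of reach is approached as far as the arm can. A call is refused whole if a number of a shift passes 62.5 or a number of a turn 10.7, either way. A call with a gripper value outside its range is refused whole. The fingers move at their own pace and stop on an object; FORCE is the grip in N (left out, the last holds). Time passes only in rows, so rows that do not move let the fingers close. It gives the time, the measured TCP pose, the force, the opening and the grip force at its end, in the units of the state.
- sense(): the state, without advancing time (a new reading comes with each control period).
- capture(name): name is "side" or "top"; returns a dict with "image" (420x560x3 uint8, red, green, blue), "fx", "fy", "cx", "cy" (pixels), "rvec" (rotation vector, rad) and "tvec" (3), from world to camera coordinates, as OpenCV has them. Camera axes: x right, y down, z forward; pixel columns grow to the right and rows downward; lengths in mm; the calibration is good to about 2 mm. A picture is of the moment at which its call begins. There is no depth.
- finish_job(): hands the job in; it is judged then, once.
The state is a dict: "time_s": time; "joints": joint angles; "dq": joint speeds; "tau": joint torques, N m; "eef_pos": TCP position; "ee_rot": TCP orientation; "force": force on the tool from outside, world axes, zero at the start; "wrist_torque": the same for the moment, N m; "grip_width": opening from 0.0 (shut) to 1.0 (fully open); "grip_force": force on a finger pad.
Only numpy, scipy, OpenCV 4.12 (cv2) and the standard library are available. Lean on these libraries where they do the work, as an engineer would, in place of code of your own. Each camera call takes 0.05 s, during which the arm holds its last target. There are 200 camera calls.

## Working session

There is one attempt and no reset: what is moved stays moved. The work goes in short steps, Python scripts to look and compute and a shell command to move; the robot and the scene stay as the last step left them, time stands still between calls to the robot, and variables do not carry over. Pictures are saved under pics/ and viewed, at most 10 in all, crops included, and the job is handed in when it is done.

```bash
mkdir -p pics; ls
cat > h.py <<'E'
from rig import *
import numpy as np, cv2
def ray(c,u,v,z):
    R=cv2.Rodrigues(np.array(c["rvec"],float))[0];t=np.array(c["tvec"],float).ravel()
    o=-R.T@t; d=R.T@np.array([(u-c["cx"])/c["fx"],(v-c["cy"])/c["fy"],1])
    return o+d*(z-o[2])/d[2]
def proj(c,p):
    R=cv2.Rodrigues(np.array(c["rvec"],float))[0]; q=R@np.array(p)+np.array(c["tvec"]).ravel()
    return c["fx"]*q[0]/q[2]+c["cx"],c["fy"]*q[1]/q[2]+c["cy"]
E
python3 - <<'E'
from h import *
import pickle
for n in("top","side"):
    c=capture(n); pickle.dump(c,open(n+".pkl","wb")); cv2.imwrite(f"pics/{n}0.png",c["image"][:,:,::-1])
s=sense();print(s["eef_pos"],s["ee_rot"],s["time_s"],s["grip_width"],s["force"])
E
```

```text
pics
[195.98480733 486.83508626 249.50863507] [-2.22923059e-04  1.90230503e-01  9.81739296e-01 -5.10322146e-04] 0.1 0.9989757163016215 [ 0.39405999 -0.05908582  0.87273531]
```

View pics/top0.png

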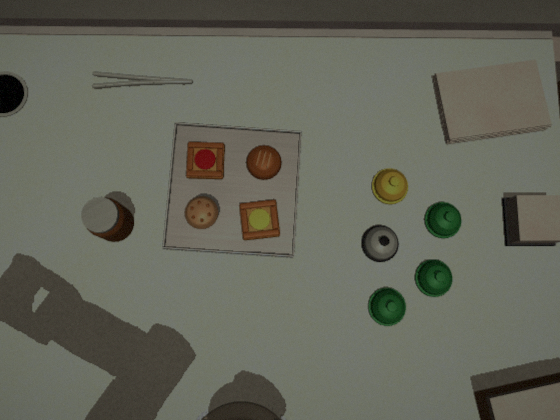

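View pics/side0.png

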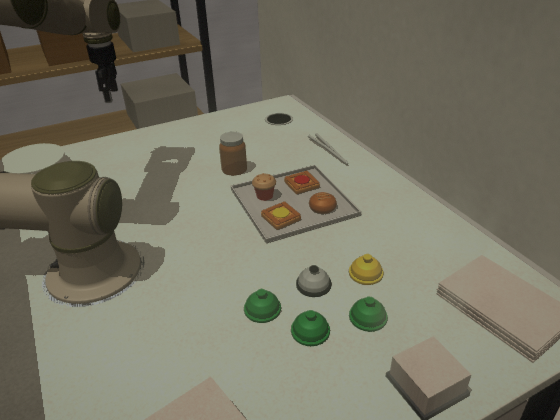

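The top view shows the jam at about (205,160), the bun at (264,162), the muffin at (201,211) and the custard at (260,219). The jar is at (105,217), and the steel bell's black plunger is at (384,240). In the side view the jam is at (302,180) and the plunger at (314,269). The green and yellow bells are decoys.

Run:
```python
from h import *
import pickle
T=pickle.load(open("top.pkl","rb"));S=pickle.load(open("side.pkl","rb"))
def blob(c,box,f):
    x0,y0,x1,y1=box; im=c["image"][y0:y1,x0:x1]; h=cv2.cvtColor(im,cv2.COLOR_RGB2HSV).astype(int)
    m=f(h).astype(np.uint8); n,l,st,ce=cv2.connectedComponentsWithStats(m)
    i=1+np.argmax(st[1:,4]); b=st[i]; return ce[i]+[x0,y0],b[:5]+np.array([x0,y0,0,0,0])
red=lambda h:((h[...,0]<5)|(h[...,0]>172))&(h[...,1]>190)&(h[...,2]>70)
blk=lambda h:h[...,2]<45
def tri(a,b):
    P=lambda c:np.array([[c["fx"],0,c["cx"]],[0,c["fy"],c["cy"]],[0,0,1]])@np.c_[cv2.Rodrigues(np.array(c["rvec"],float))[0],np.array(c["tvec"],float).ravel()]
    X=cv2.triangulatePoints(P(T),P(S),np.array(a,float).reshape(2,1),np.array(b,float).reshape(2,1)).ravel();return X[:3]/X[3]
for nm,bt,bs,f,z in(("jam",(186,142,224,180),(285,168,320,195),red,26),("plunger",(372,230,396,252),(305,260,323,276),blk,52)):
    a,ba=blob(T,bt,f);b,bb=blob(S,bs,f)
    print(nm,a,ba,b,bb,"\n top",ray(T,*a,z).round(1),"side",ray(S,*b,z).round(1),"tri",tri(a,b).round(1))
for n,u,v,z in(("bun",264,162,30),("muffin",201,211,60),("custard",260,219,26),("jarlid",101,216,120),("yellow",390,186,20),("green",443,219,20),("g2",434,277,20),("g3",387,306,20),("bell",380,243,20),("t1",176,124,16),("t2",301,132,16),("t3",293,257,16)): print(n,ray(T,u,v,z).round())
s=sense(); print("to jam z66tip etc; pos",s["eef_pos"])
big=np.hstack([cv2.resize(T["image"][225:260,360:400],None,fx=8,fy=8),cv2.resize(S["image"][255:295,290:340][:35,:40],None,fx=8,fy=8)])
cv2.imwrite("pics/crop.png",big[:,:,::-1])
```

```text
Traceback (most recent call last):
ValueError: attempt to get argmax of an empty sequence
```

```bash
cat > m.py <<'E'
from h import *
import pickle
T=pickle.load(open("top.pkl","rb"));S=pickle.load(open("side.pkl","rb"))
def blob(c,box,f):
    x0,y0,x1,y1=box; g=np.clip(f(c["image"][y0:y1,x0:x1].astype(float)),0,255).astype(np.uint8)
    th,m=cv2.threshold(g,0,1,cv2.THRESH_OTSU)
    n,l,st,ce=cv2.connectedComponentsWithStats(m)
    i=1+np.argmax(st[1:,4]); return ce[i]+[x0,y0],st[i]+np.array([x0,y0,0,0,0])
red=lambda a:(a[...,0]/(a[...,1]+5))*25
blk=lambda a:255-a.max(2)
def tri(a,b):
    P=lambda c:np.array([[c["fx"],0,c["cx"]],[0,c["fy"],c["cy"]],[0,0,1]])@np.c_[cv2.Rodrigues(np.array(c["rvec"],float))[0],np.array(c["tvec"],float).ravel()]
    X=cv2.triangulatePoints(P(T),P(S),np.array(a,float).reshape(2,1),np.array(b,float).reshape(2,1)).ravel();return X[:3]/X[3]
for nm,bt,bs,f,z in(("jam",(188,144,222,178),(288,171,318,191),red,26),("plunger",(376,232,392,248),(306,262,322,275),blk,52)):
    a,ba=blob(T,bt,f);b,bb=blob(S,bs,f)
    print(nm,a,ba,b,bb,"\n top",ray(T,*a,z).round(1),"side",ray(S,*b,z).round(1),"tri",tri(a,b).round(1))
for n,u,v,z in(("bun",264,162,30),("muffin",201,211,60),("custard",260,219,26),("jarlid",101,216,120),("yellow",390,186,20),("green",443,219,20),("g2",434,277,20),("g3",387,306,20),("bell",380,243,20),("t1",176,124,16),("t2",301,132,16),("t3",293,257,16)): print(n,ray(T,u,v,z).round())
big=np.hstack([cv2.resize(T["image"][225:260,360:400],None,fx=8,fy=8),cv2.resize(S["image"][255:290,295:335],None,fx=8,fy=8)])
cv2.imwrite("pics/crop.png",big[:,:,::-1])
E
python3 m.py
```

```text
jam [204.6557377  158.89508197] [195 150  21  19 305] [301.38613861 178.96039604] [294 175  16   9 101] 
 top [640.1  81.6  26. ] side [638.5  80.7  26. ] tri [639.8  81.8  25.1]
plunger [383.67857143 240.20238095] [379 236  11  10  84] [313.75308642 269.4691358 ] [309 265  11  10  81] 
 top [ 452.8 -308.6   52. ] side [ 449.8 -313.5   52. ] tri [ 452.9 -309.5   47.6]
bun [632. -51.  30.]
muffin [516.  84.  60.]
custard [504. -42.  26.]
jarlid [495. 276. 120.]
yellow [ 580. -335.   20.]
green [ 504. -451.   20.]
g2 [ 375. -424.   20.]
g3 [ 313. -318.   20.]
bell [ 451. -308.   20.]
t1 [725. 149.  16.]
t2 [ 707. -136.   16.]
t3 [ 420. -115.   16.]
```

View pics/crop.png

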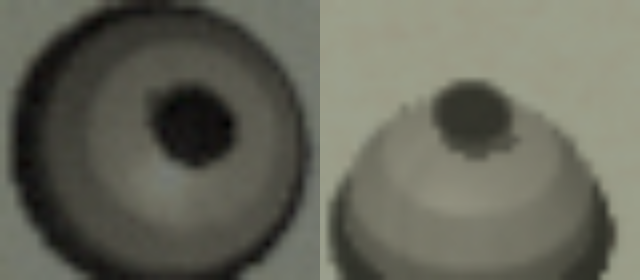

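The jam triangulates to (640, 82, 25), against an expected height of 26 mm, and its radius of 645 mm is within reach. The plunger is at (453, -309), which agrees with the dome centre. The crop shows the black button on a grey steel dome. I'll shut the gripper and travel high.

```bash
python3 -m handwheel '[[[20,-20,0,0,0,0,-1],[37,-34,0,0,0,0,-1],[40,-36,0,0,0,0,-1],[40,-36,0,0,0,0,-1],[40,-36,0,0,0,0,-1],[40,-36,0,0,0,0,-1],[40,-36,0,0,0,0,-1],[40,-36,0,0,0,0,-1]]]'; python3 -m handwheel '[[[40,-36,0,0,0,0,-1],[40,-36,0,0,0,0,-1],[37,-34,0,0,0,0,-1],[20,-20,0,0,0,0,-1],[10,-9,0,0,0,0,-1],[0,0,0,0,0,0,-1],[0,0,0,0,0,0,-1]]]'
```

```text
time_s: 1.1
eef_pos: [494.1, 215.6, 249.8]
ee_rot: [-0.0, 0.19, 0.982, -0.0]
force: [0.3, 0.8, 0.4]
grip_width: 0.004
grip_force: 0.0
time_s: 1.98
eef_pos: [639.5, 83.0, 250.2]
ee_rot: [-0.0, 0.19, 0.982, 0.0]
force: [1.1, 0.3, 0.6]
grip_width: 0.001
grip_force: 0.0
```

```bash
python3 -m handwheel '[[[0.5,-1,-30,0,0,0,-1],[0,0,-40,0,0,0,-1],[0,0,-40,0,0,0,-1],[0,0,-30,0,0,0,-1],[0,0,-15,0,0,0,-1],[0,0,-10,0,0,0,-1],[0,0,-5,0,0,0,-1],[0,0,0,0,0,0,-1]]]'
python3 - <<'E'
from h import *
big=[]
for n,b in(("top",(150,100,310,270)),("side",(220,60,380,230))):
    c=capture(n);p=sense()["eef_pos"];print(n,p,proj(c,[640,82,26]),"tip",proj(c,[p[0],p[1],p[2]-19]))
    big.append(cv2.resize(c["image"][b[1]:b[3],b[0]:b[2]],None,fx=2.5,fy=2.5))
cv2.imwrite("pics/hov.png",np.hstack(big)[:,:,::-1])
E
```

```text
time_s: 2.98
eef_pos: [640.8, 81.0, 80.5]
ee_rot: [0.0, 0.19, 0.982, 0.0]
force: [-0.4, -0.6, -0.5]
grip_width: -0.001
grip_force: 0.0
top [640.92530316  80.97415785  80.68200071] (np.float64(204.46205701860572), np.float64(158.92776288584014)) tip (np.float64(203.10215264407154), np.float64(154.0180833187676))
side [640.9323432   81.00545955  80.73708198] (np.float64(301.5961788172989), np.float64(178.6362898918733)) tip (np.float64(301.99643491333273), np.float64(168.678104825282))
```

View pics/hov.png

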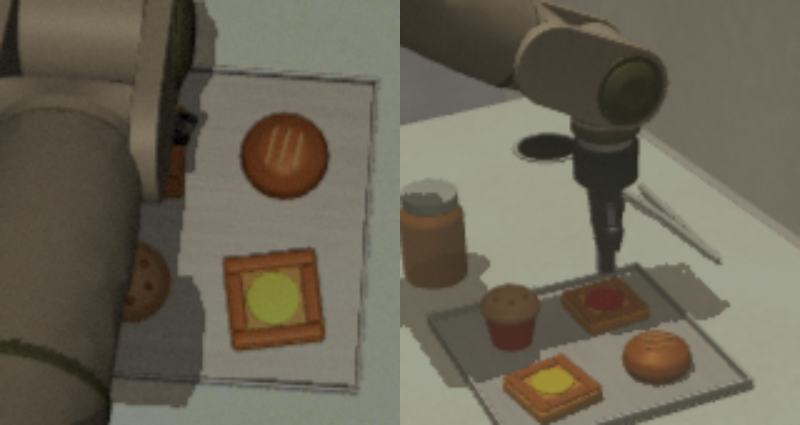

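The side view has the fingertips at about (302,168), directly above the jam at (302,179), with nothing touched. That matches the projected tip, roughly 35 mm above the jam. I'll lower 5 mm and hold.

```bash
python3 -m handwheel '[[[-0.5,1,-5,0,0,0,-1],[0,0,0,0,0,0,-1],[0,0,0,0,0,0,-1],[0,0,0,0,0,0,-1],[0,0,0,0,0,0,-1],[0,0,0,0,0,0,-1],[0,0,0,0,0,0,-1],[0,0,0,0,0,0,-1]]]'; python3 -m handwheel '[[[0,0,0,0,0,0,-1],[0,0,0,0,0,0,-1],[0,0,0,0,0,0,-1],[0,0,0,0,0,0,-1],[0,0,0,0,0,0,-1],[0,0,0,0,0,0,-1],[0,0,0,0,0,0,-1],[0,0,0,0,0,0,-1]]]';python3 -m handwheel '[[[0,0,0,0,0,0,-1],[0,0,0,0,0,0,-1],[0,0,0,0,0,0,-1],[0,0,0,0,0,0,-1],[0,0,0,0,0,0,-1],[0,0,0,0,0,0,-1],[0,0,0,0,0,0,-1],[0,0,0,0,0,0,-1]]]'
```

```text
time_s: 4.08
eef_pos: [640.1, 82.0, 75.0]
ee_rot: [-0.0, 0.19, 0.982, -0.0]
force: [-0.2, 0.3, -0.7]
grip_width: -0.002
grip_force: 0.0
time_s: 5.08
eef_pos: [640.1, 82.0, 75.0]
ee_rot: [0.0, 0.19, 0.982, -0.0]
force: [0.6, -0.3, 0.3]
grip_width: 0.003
grip_force: 0.0
time_s: 6.08
eef_pos: [640.1, 82.0, 75.0]
ee_rot: [-0.0, 0.19, 0.982, 0.0]
force: [-0.3, -0.1, -0.4]
grip_width: 0.0
grip_force: 0.0
```

```bash
python3 -m handwheel '[[[0,0,20,0,0,0,-1],[0,0,40,0,0,0,-1],[0,0,40,0,0,0,-1],[0,0,40,0,0,0,-1],[-5,-11,10,0,0,0,-1],[-14,-30,0,0,0,0,-1],[-18,-38,0,0,0,0,-1],[-20,-42,0,0,0,0,-1]]]'; python3 -m handwheel '[[[-20,-42,0,0,0,0,-1],[-20,-42,0,0,0,0,-1],[-20,-42,0,0,0,0,-1],[-20,-42,0,0,0,0,-1],[-20,-42,0,0,0,0,-1],[-16,-33,0,0,0,0,-1],[-10,-20,0,0,0,0,-1],[-4,-7,0,0,0,0,-1]]]';python3 -m handwheel '[[[0,0,-20,0,0,0,-1],[0,0,-40,0,0,0,-1],[0,0,-35,0,0,0,-1],[0,0,-20,0,0,0,-1],[0,0,-10,0,0,0,-1],[0,0,0,0,0,0,-1]]]'
python3 - <<'E'
from h import *
big=[]
for n,b in(("top",(340,190,440,290)),("side",(264,200,364,300))):
    c=capture(n);p=sense()["eef_pos"];print(n,p,proj(c,[453,-309,54]),"tip",proj(c,[p[0],p[1],p[2]-19]))
    big.append(cv2.resize(c["image"][b[1]:b[3],b[0]:b[2]],None,fx=4,fy=4))
cv2.imwrite("pics/bell.png",np.hstack(big)[:,:,::-1])
E
```

```text
time_s: 7.08
eef_pos: [581.9, -40.2, 223.9]
ee_rot: [-0.001, 0.19, 0.982, -0.0]
force: [0.8, -0.7, -0.3]
grip_width: -0.003
grip_force: 0.0
time_s: 8.07
eef_pos: [452.0, -309.8, 224.1]
ee_rot: [-0.001, 0.191, 0.982, 0.0]
force: [1.1, 0.2, 0.8]
grip_width: 0.002
grip_force: 0.0
time_s: 8.82
eef_pos: [453.1, -308.6, 99.8]
ee_rot: [-0.0, 0.19, 0.982, 0.0]
force: [-0.2, -0.6, -0.3]
grip_width: 0.002
grip_force: 0.0
top [ 453.33566184 -308.96373711  100.46094194] (np.float64(384.0505374113818), np.float64(240.0157386396094)) tip (np.float64(386.9447413223765), np.float64(238.25982571093056))
side [ 453.4427752  -309.12830962  100.75563714] (np.float64(313.94591429930546), np.float64(267.21057129267194)) tip (np.float64(314.28320461301286), np.float64(258.09403305373235))
```

View pics/bell.png

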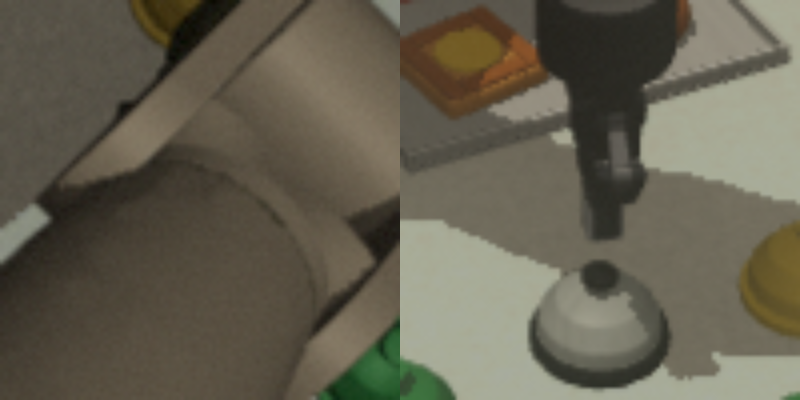

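The side view shows the fingertips at (314,259), centred over the plunger at (314,268). Next I'll press with the force in view.

```bash
python3 -m handwheel '[[[0,0,-10,0,0,0,-1],[0,0,-9,0,0,0,-1],[0,0,-5,0,0,0,-1],[0,0,-3,0,0,0,-1],[0,0,-2,0,0,0,-1],[0,0,0,0,0,0,-1]]]';  python3 -m handwheel '[[[0,0,-1,0,0,0,-1],[0,0,-1,0,0,0,-1],[0,0,0,0,0,0,-1]]]';python3 -m handwheel '[[[0,0,-1,0,0,0,-1],[0,0,-1,0,0,0,-1],[0,0,0,0,0,0,-1]]]'
```

```text
time_s: 9.68
eef_pos: [453.1, -309.0, 71.1]
ee_rot: [-0.0, 0.19, 0.982, 0.0]
force: [-1.4, 0.7, 2.4]
grip_width: 0.003
grip_force: 1.1
time_s: 10.05
eef_pos: [453.2, -309.0, 69.1]
ee_rot: [0.0, 0.19, 0.982, -0.0]
force: [-1.2, 0.6, 3.5]
grip_width: 0.003
grip_force: 1.6
time_s: 10.42
eef_pos: [453.2, -309.1, 67.0]
ee_rot: [0.0, 0.19, 0.982, -0.0]
force: [-0.6, 1.8, 4.8]
grip_width: -0.001
grip_force: 2.1
```

```bash
python3 -m handwheel '[[[0,0,-1,0,0,0,-1],[0,0,0,0,0,0,-1],[0,0,0,0,0,0,-1]]]'
```

```text
time_s: 10.8
eef_pos: [453.2, -309.0, 66.6]
ee_rot: [0.0, 0.19, 0.982, -0.0]
force: [-3.0, 2.2, 10.3]
grip_width: -0.001
grip_force: 5.2
```

The force rose sharply to 10 N and the arm stopped moving down, so the plunger has bottomed out. Now I'll release it.

```bash
python3 -m handwheel '[[[0,0,3,0,0,0,-1],[0,0,5,0,0,0,-1],[0,0,20,0,0,0,-1],[0,0,40,0,0,0,-1],[0,0,40,0,0,0,-1],[0,0,20,0,0,0,-1],[0,0,0,0,0,0,-1],[0,0,0,0,0,0,-1]]]'
python3 - <<'E'
from h import *
c=capture("side");cv2.imwrite("pics/end.png",c["image"][:,:,::-1]);print(sense()["dq"],sense()["force"])
E
```

```text
time_s: 11.8
eef_pos: [452.7, -308.7, 192.7]
ee_rot: [-0.001, 0.19, 0.982, 0.001]
force: [0.1, -0.3, 0.4]
grip_width: 0.002
grip_force: 0.0
[ 5.16752636e-04  2.65058887e-04 -2.82158520e-03  4.60541191e-05
  4.49634382e-03  1.46116455e-03] [ 0.71924925 -0.01035374  0.2710139 ]
```

View pics/end.png

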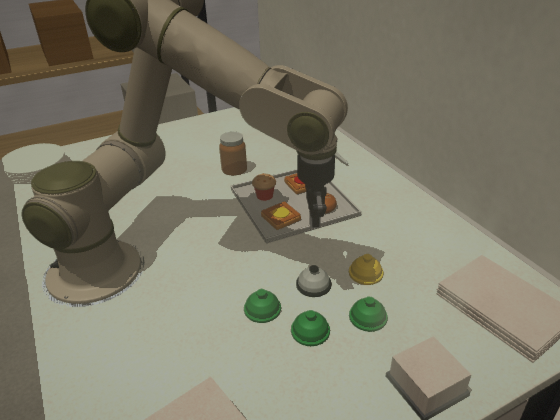

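The arm is clear, the plunger is back up at (314,269), and the baking, the tray and the jar at (233,153) are where they started.

```bash
python3 -c "from rig import *; print(finish_job())"
```

```text
the job is handed in; nothing more can be done
None
```

I held the fingertips about 30 mm above the jam for nearly 3 s, pressed the bell plunger fully down (10 N at the stop) and let it spring back, then handed the job in at about 12 s; nothing else looked moved in the last picture.

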